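# Cap a sample bottle for the autoclave

## Robot

A 6-joint arm with a two-finger parallel gripper is mounted at the origin on the work surface. World frame = base frame: x ahead of the robot, y to its left, z up, the work surface at z = 0. Lengths are in m, angles in degrees, forces in N, time in s.
With the tool pointing down it reaches from about 0.4 to 0.825 m from the base axis. Payload 7 kg.
Tool frame: the origin (TCP) lies between the finger pads; the fingertips stand 11 mm ahead of it and the grasp point (between the pads) lies 8 mm behind it; z points along the fingers, y is the direction in which the jaws open and shut (so a half turn about z gives the same grasp; the last joint's range is limited). The gripper opens to 88 mm and grips with 3 to 60 N. Pads are 19 mm wide; open, the fingers measure 130 mm over their backs; the gripper's body (78 mm by 193 mm) begins 47 mm behind the grasp point.
Start: joints at [-48.638, 20.546, 0.682, 0, -70.136, -16.507], TCP at [0.284, -0.612, 0.238] pointing down, gripper open.
Joint ranges: [-176.03, 176.03], [-82.01, 121.73], [-58.28, 71.71], [-173.87, 95.51], [-174.79, -0.11], [-173.66, 173.66]. Speed limits (degrees/s): [136.94, 136.94, 172.46, 180, 180, 180].

## Interface

Orientations are given as [roll, pitch, yaw] about the fixed x, y, z axes, in that order (R = Rz(yaw) Ry(pitch) Rx(roll)).
In Python, from plant import r gives the robot as it stands.
- The arm moves only by the shell command python3 -m inch 'ROWS' [OPENING] [FORCE]. ROWS is JSON, a list of rows, each an object of numbers: "x", "y", "z": the shift along the tool's x, y, z as a fraction of full scale; "yaw": the turn about the tool's z as a fraction of full scale. In form: [{"x": .., "y": .., "z": .., "yaw": ..}, ...]. A call has 1 to 5 rows; each row shifts and turns the pose as measured when the row begins, along the tool's axes as they then stand; what a row does not reach is not made up. Full scale, the value 1, is 0.025 m for a shift and 4 degrees for a turn. A row lasts 1/12 s, in which the tool goes at most 41.7 mm and 7.16 degrees, less where a joint would pass 70% of its speed; a pose out of reach is approached as far as the arm can. A call with a number of a shift or a turn outside -1 to 1 is refused whole. A call with a gripper value outside its range is refused whole. OPENING is the opening, from -1 (shut) to 1 (fully open), set as the call begins (- or left out, the last holds). The fingers move at their own pace and stop on an object; FORCE is the grip in N (left out, the last holds). Time passes only in rows, so rows that do not move let the fingers close. It gives the time, the measured TCP pose, the force and the opening at its end, in the units of the state.
- r.get_state(): the state, without advancing time (a new reading comes with each control period).
- r.capture(name): name is "scene" or "side" or "wrist"; returns (picture, depth): 384x512x3 uint8, red, green, blue; 384x512 float32, m along the optical axis (not along the pixel's ray), 0 where there is no reading.
- r.camera_info(name): a dict with "mtx" (3x3 intrinsics, pixels), "pose" (4x4, takes a point from camera to world coordinates). Camera axes: x right, y down, z forward; pixel columns grow to the right and rows downward; lengths in m; the calibration is good to about 2 mm. The wrist camera is an equidistant fisheye: a pixel r from the principal point sees the ray r / f radians off the axis. A picture is of the moment at which its call begins: read the wrist's pose just before it. camera_info takes no time and is no camera call; for the wrist camera it gives the pose at the moment of the call.
- r.close_job(): hands the job in, once; it reports no verdict.
The state is a dict: "time_s": time; "joints": joint angles; "qd": joint speeds; "joint_torque": joint torques, N m; "tcp_pos": TCP position; "eef_rot": TCP orientation; "contact_force": force on the tool from outside, world axes, zero at the start; "moment": the same for the moment, N m; "gripper_width": finger opening in m.
Only numpy, scipy, OpenCV 4.12 (cv2) and the standard library are available. Lean on these libraries where they do the work, as an engineer would, in place of code of your own. Each camera call takes 0.05 s, during which the arm holds its last target. There are 200 camera calls.

## Task

The square white bottle in the capping jig must go to the autoclave with its cap vented: swing the jig's red-handled clamp arm over onto the bottle's shoulder, then screw the blue cap clockwise until it bottoms out and back it off a quarter turn. Finish while still gripping the cap at that quarter turn (do not let go: it is to be taped like that), with the clamp still down on the bottle and the bottle fully home in its nest. Leave everything else on the bench where it stands.

Things in the scene. Friction and masses are not known exactly. Their poses are not given: they have to be found in the camera images.
- jig: capping jig, fixed to the bench: aluminium plate 130 mm (its x) by 190 mm (its y, from -70 to +120 mm), 12 mm thick, with a black square nest (78 mm inside, walls 24 mm tall) centred on its origin. Origin on the bench under the nest's centre; x away from the robot at yaw 0, y towards the clamp's hinge post, z up. Post top is 102 mm above the bench
- clamp_hinge (a point): point on the clamp arm's hinge axis, mid-width of the arm: at jig x = -28, y = +85 mm, 92 mm above the bench. The axis is parallel to the jig's x
- clamp (a joint): clamp arm angle, rad. 0 +-0.02: shut, level along the jig's -y, pad on the bottle's shoulder beside the neck. Grows as it swings up: 1.57 upright; 1.92 open stop, leaning to the jig's +y (start). Over-centre by its weight: short of upright it drops shut by itself, beyond it falls open. Arm 14 mm wide, 12 thick; red round handle, 22 mm across, 126 to 190 mm from the hinge. About 1 N tips it over
- clamp_handle (a point): centre of the red handle, 158 mm from the hinge axis along the arm; moves with the arm. With the arm open it is about 240 mm above the bench; shut, 92 mm
- bottle_mid (a point): square white plastic bottle, loose, upright in the nest: body 76 x 76 x 70 mm, neck 33 mm across rising 50 mm above the shoulder (into the cap). This point is the centre of the body, 35 mm above its underside; in the nest that is 47 mm above the bench, the shoulder 82 mm. Axes as the jig's
- cap_center (a point): centre of the blue ribbed screw cap on the bottle's neck: round, 44 mm across, 28 mm tall (this point half-way up). Bottomed out it is 124 mm above the bench, underside 110 mm; the shut clamp arm below it reaches 98 mm, its red handle 103 mm. A white line on the cap points along the point's x; once bottomed it lines up with a red line on the bottle's shoulder at the bottle's +x
- cap (a joint): how far the cap is screwed on, rad, clockwise from above (tightening) positive: 6.28 is bottomed out (hard stop), 4.71 is a quarter turn back from there. Starts between 3.3 and 4.9. Right-hand thread, 4 mm of descent a turn; turns with about 0.06 N m of friction and stays where it is left
- spare_cap: loose spare cap, orange, 44 mm across, 28 mm tall, standing on the bench beside the jig; origin at its underside. A bystander: leave it alone
- slide_box: blue slide box, 90 x 75 x 32 mm; origin at its underside. A bystander: leave it alone
- stain_bottle: amber stain bottle, 56 mm across, 110 mm tall; origin at its underside. A bystander: leave it alone
- beaker: glass beaker, 68 mm across, 85 mm tall; origin at its underside. A bystander: leave it alone
- dishes: stack of clear dishes, 92 mm across, 42 mm tall; origin at its underside. A bystander: leave it alone
- spatula_grip (a point): slim steel lab spatula with a black sleeve, 180 mm long, 11 mm thick, lying on the bench; point in its black sleeve. A bystander: leave it alone
There are look-alikes about, which are no part of the job. Leave any green or turquoise look-alike of the part that bears bottle_mid alone.

How it is judged:
By the outcome, as a careful person would: the job done as asked, in the order asked, and still so for the second after the job is handed in, while the arm keeps its last pose, push and grip.
It also fails if it takes over 48 s, if anything falls off the work surface, if the arm or the gripper's body presses on something with over 40 N, if the wrist force passes 120 N, or if a joint passes its speed limit or range.

## Working session

There is one attempt and no reset: what is moved stays moved. The work goes in short steps, Python scripts to look and compute and a shell command to move; the robot and the scene stay as the last step left them, time stands still between calls to the robot, and variables do not carry over. Pictures are saved under pics/ and viewed, about 8 in all and at most 12, crops included, and the job is handed in when it is done.

```bash
mkdir -p pics; ls
cat > h.py <<'E'
import numpy as np, cv2
from plant import r
def cap(n,tag):
    ci=r.camera_info(n); p,d=r.capture(n)
    np.savez(f'pics/{tag}.npz',p=p,d=d,K=ci['mtx'],T=ci['pose'])
    cv2.imwrite(f'pics/{tag}.png',p[:,:,::-1]); return p,d,np.array(ci['mtx']),np.array(ci['pose'])
def cloud(d,K,T,fish=False):
    v,u=np.mgrid[:d.shape[0],:d.shape[1]]
    x=(u-K[0,2])/K[0,0]; y=(v-K[1,2])/K[1,1]
    if fish:
        t=np.hypot(x,y)+1e-9; s=np.tan(t)/t; x=x*s;y=y*s
    P=np.stack([x*d,y*d,d],-1)
    return P@T[:3,:3].T+T[:3,3]
E
python3 - <<'E'
from h import *
a=cap('scene','scene0');b=cap('side','side0')
cv2.imwrite('pics/both.png',cv2.resize(np.hstack([a[0],b[0]])[:,:,::-1],(800,300)))
for q in(a,b):print(q[2],q[3].round(3))
s=r.get_state();print({k:np.round(v,3) for k,v in s.items()})
E
```

```text
pics
[[351.00359322   0.         251.81095527]
 [  0.         351.00359322 195.76161872]
 [  0.           0.           1.        ]] [[-0.209  0.579 -0.788  1.318]
 [ 0.978  0.129 -0.165  0.194]
 [ 0.006 -0.805 -0.593  0.707]
 [ 0.     0.     0.     1.   ]]
[[472.21875423   0.         242.0589022 ]
 [  0.         472.21875423 185.93048351]
 [  0.           0.           1.        ]] [[-0.897 -0.309  0.317  0.082]
 [-0.442  0.645 -0.623  0.883]
 [-0.012 -0.699 -0.715  1.063]
 [ 0.     0.     0.     1.   ]]
{'time_s': np.float64(0.1), 'joints': array([-4.8638e+01,  2.0587e+01,  6.3800e-01, -1.8000e-02, -7.0134e+01,
       -1.6508e+01]), 'qd': array([-0.058, -0.004,  0.161,  0.204,  0.031,  0.036]), 'joint_torque': array([-2.0000e-03, -5.8416e+01,  2.9375e+01,  7.0150e+00,  1.0000e-02,
       -0.0000e+00]), 'tcp_pos': array([ 0.284, -0.612,  0.237]), 'eef_rot': array([ 1.79916e+02, -8.00000e-03, -1.55152e+02]), 'contact_force': array([-0.635, -0.233,  0.009]), 'moment': array([ 0.008,  0.014, -0.021]), 'gripper_width': np.float64(0.088)}
```

View pics/scene0.png

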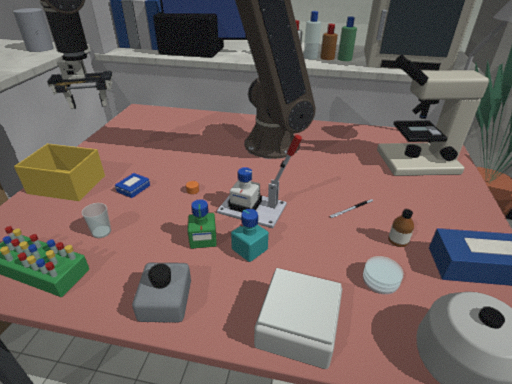

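View pics/side0.png

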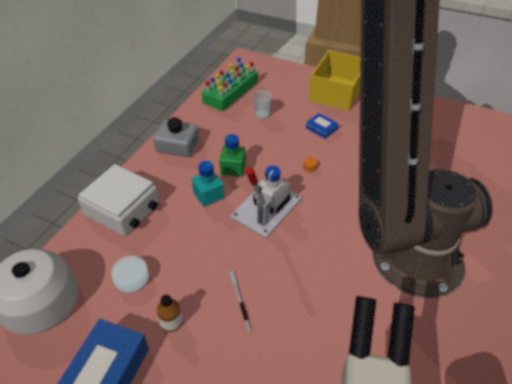

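The scene view shows the jig at about (252,205), blue cap (245,175), red handle (295,145) and post (273,195). Green and turquoise look-alikes stand at (202,225) and (250,235). In the side view the jig is at (267,208), cap (273,174), handle (251,177).

Run:
```python
from h import *
for t,w in(('scene0',dict(cap=(232,165,258,186),handle=(284,132,304,158),jig=(215,165,292,225))),('side0',dict(cap=(262,164,284,184),handle=(242,164,260,188),jig=(228,165,305,238)))):
    f=np.load(f'pics/{t}.npz');p=f['p'].astype(int);P=cloud(f['d'],f['K'],f['T']);R,G,B=p[...,0],p[...,1],p[...,2]
    for n,(a,b,c,d) in w.items():
        m=np.zeros(R.shape,bool);m[b:d,a:c]=1;m&=f['d']>0
        if n=='cap':m&=(B>R+50)&(B>G+30)
        if n=='handle':m&=(R>G*2.2)&(P[...,2]>.1)
        if n=='jig':
            m&=(abs(P[...,2]-.012)<.005)&(abs(R-B)<40)&(R>90)
            q=P[m][:,:2].astype(np.float32);print(t,'plate',len(q),cv2.minAreaRect(q));continue
        q=P[m];print(t,n,len(q),'mean',q.mean(0).round(4),'min',np.percentile(q,3,axis=0).round(4),'max',np.percentile(q,97,axis=0).round(4))
        if n=='cap':
            z=np.percentile(q[:,2],97);k=q[q[:,2]>z-.004];print('  top',k.mean(0).round(4),len(k),cv2.minEnclosingCircle(k[:,:2].astype(np.float32)))
f=np.load('pics/scene0.npz')
c=cv2.resize(f['p'][125:235,205:305,::-1],None,fx=5,fy=5,interpolation=2)
g=np.load('pics/side0.npz');c2=cv2.resize(g['p'][155:240,225:305,::-1],None,fx=4,fy=6.47,interpolation=2)[:550]
c2=cv2.resize(c2,(300,550));cv2.imwrite('pics/crop.png',np.hstack([c,c2]))
```

```text
scene0 cap 148 mean [ 0.4517 -0.0101  0.1334] min [ 0.4283 -0.0279  0.116 ] max [0.4641 0.0058 0.1415]
  top [ 0.4448 -0.0131  0.1399] 76 ((0.44254830479621887, -0.012969058007001877), 0.022478563711047173)
scene0 handle 143 mean [0.4481 0.1297 0.2469] min [0.4401 0.1162 0.217 ] max [0.4525 0.1439 0.2723]
scene0 plate 678 ((0.4487750828266144, 0.010710462927818298), (0.19048182666301727, 0.13151933252811432), 79.8504867553711)
side0 cap 146 mean [ 0.4375 -0.01    0.1372] min [ 0.4214 -0.0303  0.1217] max [0.4561 0.0038 0.1436]
  top [ 0.4389 -0.0136  0.1415] 78 ((0.440329372882843, -0.013012656010687351), 0.020336395129561424)
side0 handle 125 mean [0.4369 0.1339 0.2528] min [0.4288 0.1231 0.2158] max [0.4485 0.1436 0.2751]
side0 plate 973 ((0.45600491762161255, -0.012114614248275757), (0.22856004536151886, 0.16337361931800842), 79.9848861694336)
```

View pics/crop.png

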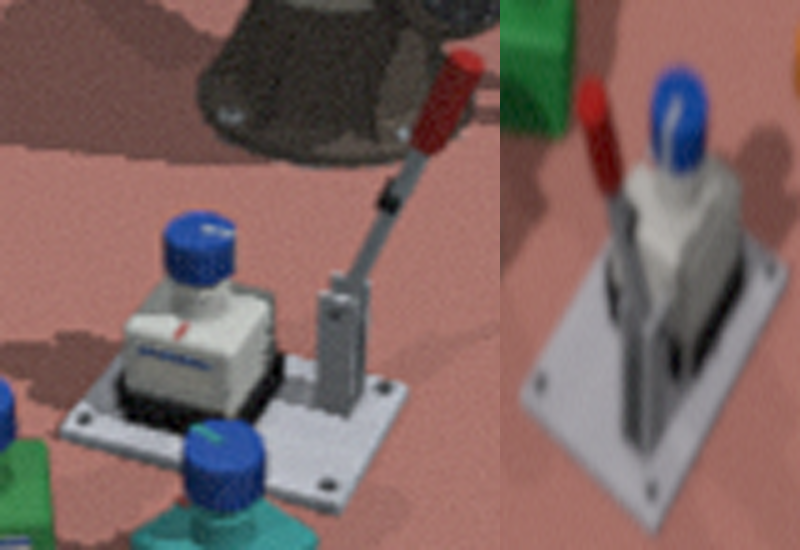

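Jig yaw is about -10°, and its origin is about (0.443, -0.0135). The measured handle (0.443, 0.131, 0.248) and cap fit the model. Now I'll raise the tool and travel to above the cap.

```bash
python3 -m inch '[{"z":-0.8,"x":-0.2,"y":0.3},{"z":-0.8,"x":-0.79,"y":0.95},{"z":-0.8,"x":-0.79,"y":0.95},{"z":-0.8,"x":-0.79,"y":0.95},{"z":-0.6,"x":-0.79,"y":0.95}]' -1 20
python3 -m inch '[{"x":-0.79,"y":0.95},{"x":-0.79,"y":0.95},{"x":-0.79,"y":0.95},{"x":-0.79,"y":0.95},{"x":-0.79,"y":0.95}]'
```

```text
validation failed for argument at $[0]...
validation failed for argument at $[0]...
```

```bash
python3 -m inch '[{"x":-0.2,"y":0.3,"z":-0.8,"yaw":0},{"x":-0.79,"y":0.95,"z":-0.8,"yaw":0},{"x":-0.79,"y":0.95,"z":-0.8,"yaw":0},{"x":-0.79,"y":0.95,"z":-0.8,"yaw":0},{"x":-0.79,"y":0.95,"z":-0.6,"yaw":0}]' -1 20
python3 -m inch '[{"x":-0.79,"y":0.95,"z":0,"yaw":0},{"x":-0.79,"y":0.95,"z":0,"yaw":0},{"x":-0.79,"y":0.95,"z":0,"yaw":0},{"x":-0.79,"y":0.95,"z":0,"yaw":0},{"x":-0.79,"y":0.95,"z":0,"yaw":0}]'
```

```text
time_s: 0.52
tcp_pos: [0.3145, -0.4819, 0.325]
eef_rot: [178.9, -0.3, -155.6]
contact_force: [0.8, -0.4, -0.1]
gripper_width: 0.0598
time_s: 0.93
tcp_pos: [0.3562, -0.3268, 0.3297]
eef_rot: [179.2, -0.2, -155.7]
contact_force: [-0.3, -0.8, -0.5]
gripper_width: 0.0264
```

```bash
python3 -m inch '[{"x":-0.83,"y":1,"z":0,"yaw":0},{"x":-0.83,"y":1,"z":0,"yaw":0},{"x":-0.83,"y":1,"z":0,"yaw":0},{"x":-0.83,"y":1,"z":0,"yaw":0},{"x":-0.83,"y":1,"z":0,"yaw":0}]'
python3 -m inch '[{"x":-0.83,"y":1,"z":0,"yaw":0},{"x":-0.83,"y":1,"z":0,"yaw":0},{"x":-0.83,"y":1,"z":0,"yaw":0},{"x":-0.83,"y":1,"z":0,"yaw":0},{"x":-0.5,"y":0.6,"z":0,"yaw":0}]'
python3 -m inch '[{"x":0,"y":0,"z":0,"yaw":-1},{"x":0,"y":0,"z":0,"yaw":-1},{"x":0,"y":0,"z":0,"yaw":-1},{"x":0,"y":0,"z":0,"yaw":-1},{"x":0,"y":0,"z":0,"yaw":-1}]'
python3 -m inch '[{"x":0,"y":0,"z":0,"yaw":-1},{"x":0,"y":0,"z":0,"yaw":-1},{"x":0,"y":0,"z":0,"yaw":-1},{"x":0,"y":0,"z":0,"yaw":-1},{"x":0,"y":0,"z":0,"yaw":-1}]'
python3 -m inch '[{"x":0,"y":0,"z":0,"yaw":-1},{"x":0,"y":0,"z":0,"yaw":-1},{"x":0,"y":0,"z":0,"yaw":-1},{"x":0,"y":0,"z":0,"yaw":0},{"x":0,"y":0,"z":0,"yaw":0}]'
python3 - <<'E'
from h import *
p,d,K,T=cap('wrist','w1');print(K,T.round(3),r.get_state()['joints'])
E
```

```text
time_s: 1.35
tcp_pos: [0.3982, -0.1624, 0.3307]
eef_rot: [179.1, -0.2, -155.8]
contact_force: [0.4, 0.8, -0.0]
gripper_width: 0.0007
time_s: 1.77
tcp_pos: [0.4372, -0.0091, 0.3322]
eef_rot: [179.0, -0.1, -155.7]
contact_force: [0.3, 0.2, -0.3]
gripper_width: 0.0005
time_s: 2.18
tcp_pos: [0.437, -0.0032, 0.3305]
eef_rot: [178.9, 0.2, -134.5]
contact_force: [-0.3, -0.3, 0.2]
gripper_width: 0.0006
time_s: 2.6
tcp_pos: [0.4356, -0.0031, 0.3289]
eef_rot: [178.9, 0.4, -113.4]
contact_force: [0.5, -0.1, -0.1]
gripper_width: 0.0006
time_s: 3.02
tcp_pos: [0.4343, -0.0032, 0.3275]
eef_rot: [178.9, 0.6, -100.7]
contact_force: [-0.6, 0.1, 0.1]
gripper_width: 0.0006
[[297.31863964   0.         257.06791693]
 [  0.         297.31863964 190.96886812]
 [  0.           0.           1.        ]] [[-0.982  0.185  0.03   0.426]
 [ 0.186  0.948  0.259 -0.07 ]
 [ 0.02   0.26  -0.965  0.474]
 [ 0.     0.     0.     1.   ]] [ 24.67140678  -5.25156693 -17.64059304  -1.20403054 -78.17337573
 -35.14078371]
```

View pics/w1.png

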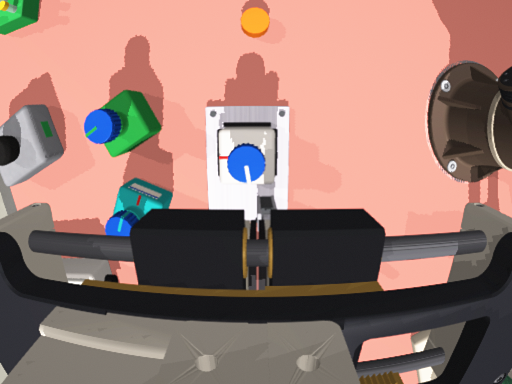

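The wrist view shows the cap at (246,163) with its white line pointing to (250,180). The red line is at (222,157), the plate spans columns 207-290, and the orange spare cap is far off at the top. I'll measure from these.

```bash
cat > w.py <<'E'
import sys
from h import *
f=np.load(f'pics/{sys.argv[1]}.npz');p=f['p'].astype(int);d=f['d'];P=cloud(d,f['K'],f['T'],True);R,G,B=[p[...,i] for i in range(3)]
near=np.hypot(P[...,0]-.443,P[...,1]+.0135)<.06
blue=near&(B>R+50)&(B>G+30)&(P[...,2]>.11)&(P[...,2]<.16)&(d>0)
q=P[blue];z=np.percentile(q[:,2],90);c=cv2.minEnclosingCircle(q[q[:,2]>z-.003][:,:2].astype(np.float32));print('cap top z',z,c)
c=np.array(c[0])
w=near&(R>150)&(G>150)&(np.hypot(P[...,0]-c[0],P[...,1]-c[1])<.021)&(abs(P[...,2]-z)<.006)
k=P[w][:,:2]
if len(k)>3:
    l=k.mean(0)-c;vx=cv2.fitLine(k.astype(np.float32),2,0,.01,.01).ravel();print('white',len(k),l,np.degrees(np.arctan2(l[1],l[0])),'fit',np.degrees(np.arctan2(vx[1],vx[0])))
rd=near&(R>G+80)&(R>B+80)&(abs(P[...,2]-.082)<.01)&(R>170)&(G<110);k=P[rd]
if len(k):
    l=k.mean(0)[:2]-c;print('red',len(k),k.mean(0),np.degrees(np.arctan2(l[1],l[0])))
pl=(abs(P[...,2]-.012)<.006)&(abs(R-B)<25)&(R>120)&(np.hypot(P[...,0]-.445,P[...,1])<.16)
k=P[pl][:,:2].astype(np.float32);print('plate',len(k),cv2.minAreaRect(k))
sh=near&(abs(P[...,2]-.082)<.008)&(abs(R-B)<30)&(R>150);print('shoulder',sh.sum(),np.median(P[sh],0), cv2.minAreaRect(P[sh][:,:2].astype(np.float32)))
E
python3 w.py w1
```

```text
cap top z 0.14032988534964846 ((0.4425031542778015, -0.013966994360089302), 0.021837806329131126)
white 74 [0.00064535 0.01111461] 86.67695595495263 fit -89.59762
red 19 [ 0.47437097 -0.01995179  0.08300037] -10.636286309476633
plate 4599 ((0.47714897990226746, 0.0018393844366073608), (0.183690145611763, 0.1904301941394806), 79.0687026977539)
shoulder 1746 [ 0.43667429 -0.02973984  0.08188741] ((0.442771315574646, -0.013927087187767029), (0.07445243000984192, 0.07539139688014984), 78.98502349853516)
```

```bash
python3 -m inch '[{"x":-1,"y":0.11,"z":0,"yaw":0},{"x":-1,"y":0.11,"z":0,"yaw":0},{"x":-1,"y":0.11,"z":0,"yaw":0},{"x":-1,"y":0.11,"z":0,"yaw":0},{"x":-1,"y":0.11,"z":0,"yaw":0}]'
python3 -m inch '[{"x":-1,"y":0.11,"z":0,"yaw":0},{"x":-1,"y":0.11,"z":0,"yaw":0},{"x":0,"y":0,"z":0,"yaw":0},{"x":0,"y":0,"z":0,"yaw":0}]'
```

```text
time_s: 3.48
tcp_pos: [0.4441, 0.1227, 0.3294]
eef_rot: [178.9, 0.6, -101.8]
contact_force: [0.9, -0.3, 0.4]
gripper_width: 0.0002
time_s: 3.82
tcp_pos: [0.4488, 0.1794, 0.3294]
eef_rot: [178.8, 0.6, -102.1]
contact_force: [-0.1, -1.4, 0.3]
gripper_width: -0.0
```

```bash
python3 -m inch '[{"x":0,"y":0,"z":0.85,"yaw":0},{"x":0,"y":0,"z":0.85,"yaw":0},{"x":0,"y":0,"z":0.85,"yaw":0},{"x":0,"y":0,"z":0.75,"yaw":0},{"x":0,"y":0,"z":0,"yaw":0}]'
python3 -m inch '[{"x":0.5,"y":0,"z":0,"yaw":0},{"x":0.5,"y":0,"z":0,"yaw":0},{"x":0.4,"y":0,"z":0,"yaw":0},{"x":0.4,"y":0,"z":0,"yaw":0},{"x":0.4,"y":0,"z":0,"yaw":0}]'
```

```text
time_s: 4.23
tcp_pos: [0.4477, 0.1791, 0.2452]
eef_rot: [178.9, 0.7, -102.5]
contact_force: [-0.3, 0.2, -0.2]
gripper_width: 0.0004
time_s: 4.65
tcp_pos: [0.4369, 0.1215, 0.2483]
eef_rot: [179.2, 0.9, -102.6]
contact_force: [0.3, 0.3, 1.3]
gripper_width: 0.0001
```

```bash
python3 -m inch '[{"x":0.35,"y":0,"z":0,"yaw":0},{"x":0.35,"y":0,"z":0,"yaw":0},{"x":0.3,"y":0,"z":0,"yaw":0},{"x":0.3,"y":0,"z":0,"yaw":0},{"x":0.2,"y":0,"z":0,"yaw":0}]'
python3 -m inch '[{"x":0,"y":0,"z":0,"yaw":0},{"x":0,"y":0,"z":0,"yaw":0},{"x":0,"y":0,"z":0,"yaw":0},{"x":0,"y":0,"z":0,"yaw":0}]'
python3 - <<'E'
from h import *
p,d,K,T=cap('scene','s2');P=cloud(d,K,T);p=p.astype(int)
m=(p[...,0]>p[...,1]*2.2)&(p[...,0]>100)&(P[...,2]>.06)&(np.hypot(P[...,0]-.443,P[...,1])<.2)
print(m.sum(),P[m].mean(0),np.percentile(P[m],[3,97],axis=0))
E
```

```text
time_s: 5.07
tcp_pos: [0.4276, 0.0793, 0.2498]
eef_rot: [179.3, 1.0, -102.7]
contact_force: [0.4, 0.4, -0.0]
gripper_width: 0.0006
time_s: 5.4
tcp_pos: [0.427, 0.0779, 0.2494]
eef_rot: [179.3, 1.0, -102.8]
contact_force: [-1.3, 0.1, -0.4]
gripper_width: 0.0005<stdin>:4: RuntimeWarning: Mean of empty slice.
  ret = um.true_divide(
Traceback (most recent call last):
IndexError: index -1 is out of bounds for axis 0 with size 0
```

Run:
```python
from h import *
p,d,K,T=cap('wrist','w2')
a=cv2.imread('pics/s2.png')[120:240,190:310]
cv2.imwrite('pics/v2.png',np.hstack([p[:,:,::-1],cv2.resize(a,(288,288)).__class__(np.pad(cv2.resize(a,(288,288)),((0,96),(0,0),(0,0)))) if 0 else np.pad(cv2.resize(a,(288,288)),((0,96),(0,0),(0,0)))]))
```

```text
(no output)
```

View pics/v2.png

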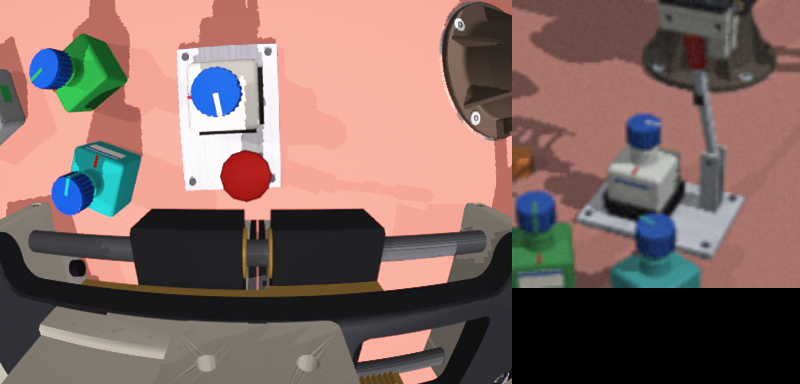

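The clamp is about upright, leaning slightly past vertical (handle at (245,175) in the wrist view). I'll push a little further.

```bash
python3 -m inch '[{"x":0.3,"y":0,"z":0,"yaw":0},{"x":0.3,"y":0,"z":0,"yaw":0},{"x":0.2,"y":0,"z":0,"yaw":0},{"x":0,"y":0,"z":0,"yaw":0},{"x":0,"y":0,"z":0,"yaw":0}]'
cat > look.py <<'E'
import sys
from h import *
p,d,K,T=cap('wrist',sys.argv[1]);P=cloud(d,K,T,True);p=p.astype(int)
m=(p[...,0]>p[...,1]*2.5)&(p[...,0]>100)&(P[...,2]>.06)&(d>0)&(np.hypot(P[...,0]-.443,P[...,1])<.2)
if m.sum()>30: print(m.sum(),P[m].mean(0).round(4),np.percentile(P[m],[3,97],axis=0).round(4))
E
python3 look.py w3
```

```text
time_s: 5.92
tcp_pos: [0.4219, 0.0569, 0.2486]
eef_rot: [179.2, 0.9, -102.7]
contact_force: [-0.4, 0.4, 0.6]
gripper_width: 0.0003
1891 [ 0.4177 -0.0051  0.2542] [[ 0.4065 -0.017   0.2192]
 [ 0.4247  0.0182  0.2648]]
```

Handle is now at y≈0 and falling away. Wait.

```bash
python3 -m inch '[{"x":0,"y":0,"z":0,"yaw":0},{"x":0,"y":0,"z":0,"yaw":0},{"x":0,"y":0,"z":0,"yaw":0},{"x":0,"y":0,"z":0,"yaw":0},{"x":0,"y":0,"z":0,"yaw":0}]'
python3 -m inch '[{"x":0,"y":0,"z":0,"yaw":0},{"x":0,"y":0,"z":0,"yaw":0},{"x":0,"y":0,"z":0,"yaw":0},{"x":0,"y":0,"z":0,"yaw":0},{"x":0,"y":0,"z":0,"yaw":0}]'
python3 look.py w4; python3 w.py w4
```

```text
time_s: 6.38
tcp_pos: [0.4222, 0.0572, 0.2487]
eef_rot: [179.2, 1.0, -102.7]
contact_force: [-0.8, 0.2, 0.2]
gripper_width: -0.0001
time_s: 6.8
tcp_pos: [0.4222, 0.0574, 0.2486]
eef_rot: [179.2, 0.9, -102.7]
contact_force: [-0.1, 0.4, 0.3]
gripper_width: 0.0005
1324 [ 0.4067 -0.0766  0.1061] [[ 0.3899 -0.1079  0.0994]
 [ 0.416  -0.0488  0.1102]]
cap top z 0.14021435534496923 ((0.4426848590373993, -0.01402897946536541), 0.021959830075502396)
white 122 [0.00048834 0.01107877] 87.47610552066972 fit 88.2325
red 9 [ 0.47706265 -0.0200191   0.08277592] -9.884206374094951
plate 6894 ((0.47818875312805176, 0.0044218674302101135), (0.18955464661121368, 0.19174064695835114), 78.89257049560547)
shoulder 1725 [ 0.45081577 -0.01593282  0.08177755] ((0.44299787282943726, -0.013702135533094406), (0.0753398910164833, 0.07646795362234116), 79.2584228515625)
```

View pics/w4.png

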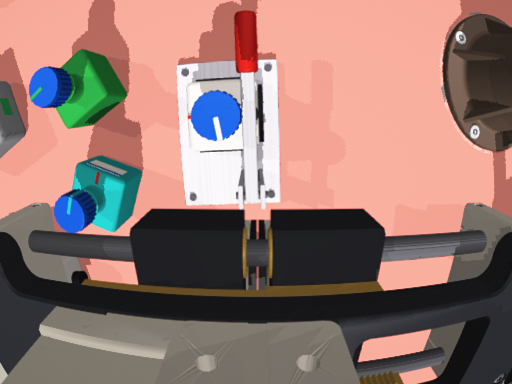

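Clamp has dropped alongside the neck (handle at (245,42)). I'll check its tilt.

```bash
cat > tilt.py <<'E'
import sys
from h import *
f=np.load(f'pics/{sys.argv[1]}.npz');d=f['d'];P=cloud(d,f['K'],f['T'],True)
o=np.array([.4427,-.014]);a=np.radians(-10.6);Rj=np.array([[np.cos(a),np.sin(a)],[-np.sin(a),np.cos(a)]])
J=(P[...,:2]-o)@Rj.T;z=P[...,2]
for y in range(-100,90,15):
    m=(abs(J[...,1]*1e3-y)<7)&(abs(J[...,0]*1e3+28)<14)&(z>.085)&(z<.108+.01)&(d>0)&(np.hypot(J[...,0],J[...,1])>.0225)
    if m.sum()>5:
        t=np.percentile(z[m],80);k=m&(z>t-.004);print(y,m.sum(),'top',round(t*1e3,1),'jx',(J[k][:,0].mean()*1e3).round(1))
E
python3 tilt.py w4
```

```text
-100 199 top 109.6 jx -28.3
-85 302 top 109.4 jx -28.3
-70 313 top 108.7 jx -28.1
-55 323 top 108.3 jx -28.3
-40 264 top 106.8 jx -28.2
-25 210 top 102.9 jx -27.9
-10 214 top 102.3 jx -28.5
5 216 top 101.8 jx -29.4
20 202 top 101.2 jx -28.3
35 191 top 100.7 jx -28.0
50 188 top 100.1 jx -28.3
65 214 top 99.4 jx -28.2
80 343 top 102.0 jx -27.9
```

```bash
python3 -m inch '[{"x":0,"y":0,"z":-0.4,"yaw":0},{"x":0,"y":0,"z":-0.4,"yaw":0},{"x":0,"y":0,"z":0,"yaw":0},{"x":0,"y":0,"z":0,"yaw":0}]'
cat >> tilt.py <<'E'
def plane(n,m):
    A=np.c_[J[m],np.ones(m.sum())];c=np.linalg.lstsq(A,z[m],rcond=None)[0];k=abs(A@c-z[m])<.0015
    c=np.linalg.lstsq(A[k],z[m][k],rcond=None)[0];print(n,k.sum(),'slope x,y',c[:2].round(4),'z0 mm',(c[2]*1e3).round(2))
jx,jy=J[...,0]*1e3,J[...,1]*1e3
plane('plate',(abs(z-.012)<.004)&(abs(jx)<63)&(jy>-68)&(jy<118)&((abs(jx)>48)|(jy<-50)|(jy>105)))
plane('shoulder',(abs(z-.082)<.005)&(abs(jx)<36)&(abs(jy)<36)&(np.hypot(jx,jy)>24)&(jx>-15))
plane('bench',(abs(z)<.005)&(abs(jy)<150)&(jx>70)&(jx<110))
plane('captop',(abs(z-.140)<.003)&(np.hypot(jx,jy)<20))
E
python3 look.py w5; python3 tilt.py w5; python3 w.py w5
```

```text
time_s: 7.18
tcp_pos: [0.4226, 0.057, 0.2713]
eef_rot: [179.3, 1.0, -102.7]
contact_force: [0.8, 0.0, -0.1]
gripper_width: 0.0006
1108 [ 0.407  -0.077   0.1002] [[ 0.3898 -0.1083  0.0931]
 [ 0.416  -0.049   0.1039]]
-100 176 top 102.8 jx -28.5
-85 254 top 102.8 jx -28.2
-70 255 top 102.7 jx -28.2
-55 268 top 102.6 jx -28.5
-40 218 top 101.8 jx -28.3
-25 178 top 98.7 jx -28.2
-10 177 top 98.8 jx -28.4
5 184 top 98.7 jx -29.3
20 169 top 98.7 jx -28.1
35 169 top 98.8 jx -28.3
50 160 top 98.7 jx -28.1
65 191 top 98.8 jx -28.2
80 289 top 101.9 jx -27.9
plate 3334 slope x,y [ 0.0001 -0.0014] z0 mm 12.3
shoulder 1038 slope x,y [-0.0023 -0.0008] z0 mm 82.0
bench 4663 slope x,y [ 0.001  -0.0005] z0 mm 0.19
captop 1355 slope x,y [-0.0021  0.0056] z0 mm 139.39
cap top z 0.14028564598762244 ((0.442560613155365, -0.013987922109663486), 0.021915780380368233)
white 105 [0.00058965 0.01095893] 86.92016694556887 fit 87.99872
red 6 [ 0.47658668 -0.02027569  0.08313254] -10.469732938632902
plate 6298 ((0.44755303859710693, 0.01037006825208664), (0.18938976526260376, 0.1294821947813034), 79.1808853149414)
shoulder 1588 [ 0.45198484 -0.02022045  0.08180771] ((0.4427579939365387, -0.01568884402513504), (0.07928397506475449, 0.07631174474954605), 79.31935119628906)
```

The clamp is now level: arm top 98.7, handle top 102.8 mm. The bottle is home with the shoulder at 82.0 mm. The cap needs about 98° to bottom out. Next I'll move over it with the gripper opening.

```bash
python3 -m inch '[{"x":0.87,"y":-0.47,"z":0,"yaw":0},{"x":0.87,"y":-0.47,"z":0,"yaw":0},{"x":0.8,"y":-0.44,"z":0,"yaw":0},{"x":0,"y":0,"z":0,"yaw":0},{"x":0,"y":0,"z":0,"yaw":0}]' 1 25
python3 -m inch '[{"x":0,"y":0,"z":0.5,"yaw":0},{"x":0,"y":0,"z":0.5,"yaw":0},{"x":0,"y":0,"z":0.5,"yaw":0},{"x":0,"y":0,"z":0.5,"yaw":0},{"x":0,"y":0,"z":0,"yaw":0}]'
```

```text
time_s: 7.65
tcp_pos: [0.4433, -0.0142, 0.2701]
eef_rot: [179.3, 1.0, -102.5]
contact_force: [0.3, 1.0, 0.7]
gripper_width: 0.0282
time_s: 8.07
tcp_pos: [0.4428, -0.0115, 0.2187]
eef_rot: [179.4, 1.1, -102.6]
contact_force: [-1.6, -1.3, -0.2]
gripper_width: 0.0614
```

```bash
python3 -m inch '[{"x":0.1,"y":0,"z":0.4,"yaw":0},{"x":0,"y":0,"z":0.5,"yaw":0},{"x":0,"y":0,"z":0.5,"yaw":0},{"x":0,"y":0,"z":0.5,"yaw":0},{"x":0,"y":0,"z":0,"yaw":0}]'
python3 -m inch '[{"x":0.05,"y":0,"z":0.5,"yaw":0},{"x":0.03,"y":0,"z":0.5,"yaw":0},{"x":0,"y":0,"z":0.5,"yaw":0},{"x":0,"y":0,"z":0.2,"yaw":0},{"x":0,"y":0,"z":0,"yaw":0}]'
```

```text
time_s: 8.48
tcp_pos: [0.4429, -0.0104, 0.1724]
eef_rot: [179.6, 1.2, -102.4]
contact_force: [-0.7, 0.3, 0.1]
gripper_width: 0.0874
time_s: 8.9
tcp_pos: [0.4451, -0.0092, 0.1335]
eef_rot: [179.9, 1.3, -102.2]
contact_force: [-0.4, -1.0, -0.2]
gripper_width: 0.0876
```

```bash
python3 -m inch '[{"x":0.15,"y":0.06,"z":0.25,"yaw":0},{"x":0.1,"y":0.02,"z":0.25,"yaw":0},{"x":0,"y":0,"z":0,"yaw":0}]'
```

```text
time_s: 9.15
tcp_pos: [0.4431, -0.0142, 0.1223]
eef_rot: [-179.9, 1.4, -102.1]
contact_force: [-0.1, 0.5, 0.1]
gripper_width: 0.0875
```

```bash
python3 -m inch '[{"x":0,"y":0,"z":0,"yaw":0},{"x":0,"y":0,"z":0,"yaw":0},{"x":0,"y":0,"z":0,"yaw":0},{"x":0,"y":0,"z":0,"yaw":0},{"x":0,"y":0,"z":0,"yaw":0}]' -1 25
python3 -m inch '[{"x":0,"y":0,"z":0,"yaw":0},{"x":0,"y":0,"z":0,"yaw":0},{"x":0,"y":0,"z":0,"yaw":0},{"x":0,"y":0,"z":0,"yaw":0},{"x":0,"y":0,"z":0,"yaw":0}]'
python3 -c "
from plant import r
s=r.get_state();print(s['moment'],s['joints'])"
```

```text
time_s: 9.57
tcp_pos: [0.4437, -0.0144, 0.1234]
eef_rot: [-179.9, 1.4, -102.1]
contact_force: [0.4, 0.1, -0.4]
gripper_width: 0.0597
time_s: 9.98
tcp_pos: [0.442, -0.0141, 0.1234]
eef_rot: [180.0, 1.4, -102.2]
contact_force: [-0.2, 1.1, 0.4]
gripper_width: 0.0433
[ 0.27312141  0.31505484 -0.05414062] [ 22.78914815   4.80474478 -36.16153282  -1.57167471 -48.25706135
 -33.9261526 ]
```

```bash
cat > m.py <<'E'
from plant import r
s=r.get_state();print('moment',s['moment'].round(3) if hasattr(s['moment'],'round') else s['moment'])
E
python3 -m inch '[{"x":0,"y":0,"z":0.002,"yaw":1},{"x":0,"y":0,"z":0.002,"yaw":1},{"x":0,"y":0,"z":0.002,"yaw":1},{"x":0,"y":0,"z":0.002,"yaw":1},{"x":0,"y":0,"z":0.002,"yaw":1}]'; python3 m.py
python3 -m inch '[{"x":0,"y":0,"z":0.002,"yaw":1},{"x":0,"y":0,"z":0.002,"yaw":1},{"x":0,"y":0,"z":0.002,"yaw":1},{"x":0,"y":0,"z":0.002,"yaw":1},{"x":0,"y":0,"z":0.002,"yaw":1}]'; python3 m.py
```

```text
time_s: 10.4
tcp_pos: [0.4423, -0.0142, 0.1232]
eef_rot: [179.5, 1.3, -122.8]
contact_force: [-2.3, 1.3, 1.4]
gripper_width: 0.0434
moment [0.097 0.425 0.053]
time_s: 10.82
tcp_pos: [0.4425, -0.0145, 0.123]
eef_rot: [179.1, 1.0, -143.8]
contact_force: [-2.2, 1.3, 1.0]
gripper_width: 0.0436
moment [-0.085  0.363  0.094]
```

```bash
python3 -m inch '[{"x":0,"y":0,"z":0.002,"yaw":1},{"x":0,"y":0,"z":0.002,"yaw":1},{"x":0,"y":0,"z":0.002,"yaw":1},{"x":0,"y":0,"z":0.002,"yaw":1},{"x":0,"y":0,"z":0.002,"yaw":1}]'; python3 m.py
python3 -m inch '[{"x":0,"y":0,"z":0.002,"yaw":1},{"x":0,"y":0,"z":0.002,"yaw":1},{"x":0,"y":0,"z":0.002,"yaw":1},{"x":0,"y":0,"z":0.002,"yaw":1},{"x":0,"y":0,"z":0.002,"yaw":0.5}]'; python3 m.py
```

```text
time_s: 11.23
tcp_pos: [0.4426, -0.015, 0.1228]
eef_rot: [178.9, 0.6, -164.7]
contact_force: [-2.1, 0.5, 1.5]
gripper_width: 0.0438
moment [-0.139  0.31  -0.018]
time_s: 11.65
tcp_pos: [0.4427, -0.0155, 0.1228]
eef_rot: [178.9, 0.2, 176.4]
contact_force: [-1.9, 1.6, 0.9]
gripper_width: 0.0435
moment [-0.024  0.451  0.036]
```

```bash
python3 -m inch '[{"x":0,"y":0,"z":0.002,"yaw":0.6},{"x":0,"y":0,"z":0.002,"yaw":0.6},{"x":0,"y":0,"z":0.002,"yaw":0.6},{"x":0,"y":0,"z":0.002,"yaw":0.6}]'; python3 m.py
python3 -m inch '[{"x":0,"y":0,"z":0,"yaw":0.5},{"x":0,"y":0,"z":0,"yaw":0.5},{"x":0,"y":0,"z":0,"yaw":0.5}]'; python3 m.py
python3 -m inch '[{"x":0,"y":0,"z":0,"yaw":0.4},{"x":0,"y":0,"z":0,"yaw":0.4}]'; python3 m.py
```

```text
time_s: 11.98
tcp_pos: [0.4427, -0.0158, 0.1227]
eef_rot: [178.9, 0.0, 166.3]
contact_force: [-2.1, 1.9, 2.3]
gripper_width: 0.0436
moment [0.035 0.47  0.046]
time_s: 12.23
tcp_pos: [0.4426, -0.0159, 0.1226]
eef_rot: [179.0, -0.1, 160.1]
contact_force: [-1.5, 0.4, 0.5]
gripper_width: 0.0434
moment [0.076 0.423 0.066]
time_s: 12.4
tcp_pos: [0.4426, -0.0159, 0.1226]
eef_rot: [179.0, -0.1, 156.7]
contact_force: [-1.2, 2.0, 0.9]
gripper_width: 0.0438
moment [0.171 0.471 0.4  ]
```

```bash
python3 -m inch '[{"x":0,"y":0,"z":0,"yaw":0.4},{"x":0,"y":0,"z":0,"yaw":0.4}]'; python3 m.py
python3 - <<'E'
from h import *
cap('wrist','w6')
E
python3 w.py w6;python3 tilt.py w6
```

```text
time_s: 12.57
tcp_pos: [0.4427, -0.016, 0.1227]
eef_rot: [179.0, -0.2, 153.5]
contact_force: [-1.6, 0.1, 0.1]
gripper_width: 0.0435
moment [-0.275  0.383  0.727]
cap top z 0.1392217474508 ((0.4424275755882263, -0.014885946176946163), 0.022131137549877167)
white 159 [ 0.01374568 -0.00313565] -12.850365027386788 fit -12.306454
plate 9475 ((0.44679194688796997, 0.010585226118564606), (0.18951569497585297, 0.12889106571674347), 79.27510070800781)
shoulder 2357 [0.43099744 0.00696099 0.08231167] ((0.4309200644493103, -0.011846352368593216), (0.07620413601398468, 0.05142764374613762), 77.7071304321289)
-100 26 top 96.5 jx -38.6
-85 124 top 100.1 jx -37.0
-70 261 top 102.4 jx -34.9
-55 423 top 103.6 jx -32.4
-40 645 top 102.2 jx -29.0
-25 592 top 99.5 jx -27.2
-10 588 top 99.2 jx -28.3
5 638 top 99.1 jx -29.2
20 579 top 99.1 jx -28.4
35 590 top 99.0 jx -28.3
50 561 top 98.8 jx -28.3
65 563 top 98.8 jx -28.4
80 1002 top 102.0 jx -28.1
plate 4469 slope x,y [-0.0003 -0.0005] z0 mm 12.27
shoulder 954 slope x,y [-0.0072  0.0058] z0 mm 82.4
bench 487 slope x,y [-0.0027  0.0005] z0 mm 0.63
captop 2394 slope x,y [0.0037 0.0088] z0 mm 138.65
```

View pics/w6.png

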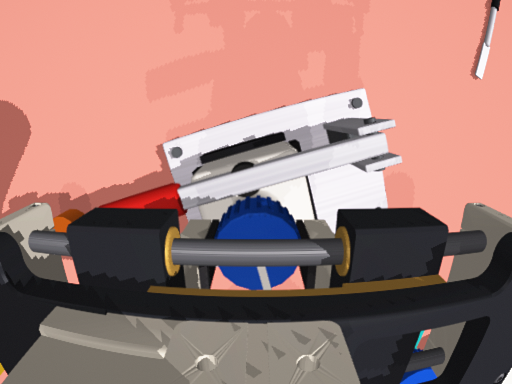

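The moment rose to 0.73 N·m and the cap line sits at -12.5°, in line with the jig's +x, so the cap is bottomed. The picture shows the cap at (258,245) in the fingers, with the clamp lying level beside it. Now I'll back off a quarter turn.

```bash
python3 -m inch '[{"x":0,"y":0,"z":-0.002,"yaw":-1},{"x":0,"y":0,"z":-0.002,"yaw":-1},{"x":0,"y":0,"z":-0.002,"yaw":-1},{"x":0,"y":0,"z":-0.002,"yaw":-1},{"x":0,"y":0,"z":-0.002,"yaw":-1}]'; python3 m.py
python3 -m inch '[{"x":0,"y":0,"z":-0.002,"yaw":-1},{"x":0,"y":0,"z":-0.002,"yaw":-1},{"x":0,"y":0,"z":-0.002,"yaw":-1},{"x":0,"y":0,"z":-0.002,"yaw":-1},{"x":0,"y":0,"z":-0.002,"yaw":-1}]'; python3 m.py
python3 -m inch '[{"x":0,"y":0,"z":-0.002,"yaw":-1},{"x":0,"y":0,"z":-0.002,"yaw":-1},{"x":0,"y":0,"z":-0.002,"yaw":-1},{"x":0,"y":0,"z":-0.002,"yaw":-1},{"x":0,"y":0,"z":-0.002,"yaw":-1}]'; python3 m.py
python3 -m inch '[{"x":0,"y":0,"z":-0.002,"yaw":-1},{"x":0,"y":0,"z":-0.002,"yaw":-1},{"x":0,"y":0,"z":-0.002,"yaw":-1},{"x":0,"y":0,"z":-0.002,"yaw":-0.5},{"x":0,"y":0,"z":0,"yaw":0}]'; python3 m.py
```

```text
time_s: 13.03
tcp_pos: [0.4429, -0.0156, 0.1228]
eef_rot: [179.0, 0.2, 174.3]
contact_force: [-1.9, 2.1, 1.3]
gripper_width: 0.0436
moment [ 0.318  0.526 -0.08 ]
time_s: 13.45
tcp_pos: [0.443, -0.0151, 0.123]
eef_rot: [179.1, 0.6, -164.6]
contact_force: [-2.9, 1.5, 2.1]
gripper_width: 0.0437
moment [ 0.409  0.585 -0.028]
time_s: 13.87
tcp_pos: [0.4429, -0.0145, 0.1232]
eef_rot: [179.3, 0.9, -143.4]
contact_force: [-2.0, 2.1, 1.0]
gripper_width: 0.0436
moment [ 0.446  0.663 -0.073]
time_s: 14.28
tcp_pos: [0.4424, -0.0142, 0.1233]
eef_rot: [179.5, 1.0, -128.3]
contact_force: [-2.2, 2.0, 1.8]
gripper_width: 0.0434
moment [ 0.303  0.609 -0.028]
```

```bash
python3 -m inch '[{"x":0,"y":0,"z":-0.002,"yaw":-1},{"x":0,"y":0,"z":-0.002,"yaw":-1},{"x":0,"y":0,"z":-0.002,"yaw":-0.8},{"x":0,"y":0,"z":0,"yaw":0}]'; python3 m.py
python3 - <<'E'
from h import *
cap('wrist','w7')
p,d,K,T=cap('side','s7')
E
python3 w.py w7;python3 tilt.py w7
```

```text
time_s: 14.62
tcp_pos: [0.4421, -0.014, 0.1233]
eef_rot: [179.7, 1.1, -116.9]
contact_force: [-2.2, 1.3, 0.4]
gripper_width: 0.0434
moment [0.333 0.688 0.08 ]
cap top z 0.13976109553129668 ((0.44257259368896484, -0.014509626664221287), 0.02189696580171585)
white 209 [0.00366765 0.01340833] 74.7018154985554 fit 75.56888
plate 6044 ((0.4471381902694702, 0.008589692413806915), (0.18538814783096313, 0.1298665851354599), 79.23259735107422)
shoulder 3746 [ 0.44491802 -0.03918476  0.08199631] ((0.4388899505138397, -0.03372109308838844), (0.0356186106801033, 0.07587242126464844), 78.14800262451172)
-100 663 top 102.7 jx -27.9
-85 913 top 102.9 jx -27.8
-70 901 top 102.9 jx -28.1
-55 901 top 102.9 jx -27.8
-40 650 top 101.9 jx -27.7
-25 525 top 98.8 jx -27.8
-10 538 top 98.8 jx -27.7
5 305 top 99.0 jx -30.3
plate 4636 slope x,y [ 0.0004 -0.0006] z0 mm 12.26
shoulder 2054 slope x,y [-0.0065  0.0207] z0 mm 82.6
bench 5857 slope x,y [-0.0008 -0.0007] z0 mm 0.3
captop 2298 slope x,y [-0.0004  0.0048] z0 mm 139.22
```

View pics/w7.png

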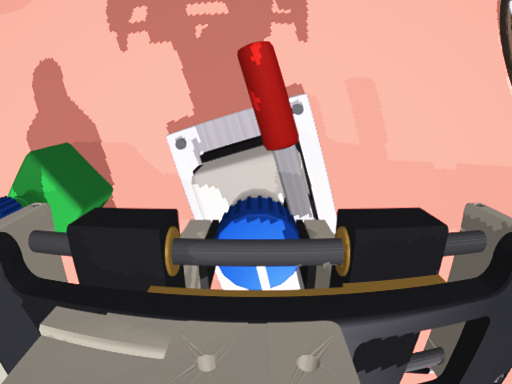

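The line is at about 75°, so 88° has been backed off. The clamp is level and the bottle home. About 2.5° more is needed.

```bash
python3 -m inch '[{"x":0,"y":0,"z":0,"yaw":-0.3},{"x":0,"y":0,"z":0,"yaw":-0.3},{"x":0,"y":0,"z":0,"yaw":0},{"x":0,"y":0,"z":0,"yaw":0}]'; python3 m.py
python3 - <<'E'
from h import *
cap('wrist','w8')
E
python3 w.py w8;python3 tilt.py w8|tail -4
```

```text
time_s: 15.05
tcp_pos: [0.4421, -0.014, 0.1233]
eef_rot: [179.7, 1.1, -114.8]
contact_force: [-1.5, 0.8, 1.1]
gripper_width: 0.0435
moment [ 0.448  0.706 -0.024]
cap top z 0.13976073283614587 ((0.44271498918533325, -0.014659452252089977), 0.022246871143579483)
white 208 [0.00310429 0.01358598] 77.129315956497 fit 81.63108
red 1 [ 0.46780158 -0.02101236  0.08295445] -14.210790421140043
plate 6014 ((0.4472103714942932, 0.008262299001216888), (0.18485616147518158, 0.12996038794517517), 79.20757293701172)
shoulder 3785 [ 0.44576227 -0.03923741  0.0820015 ] ((0.4387549161911011, -0.03368862345814705), (0.0356876440346241, 0.07590775191783905), 78.00518798828125)
plate 4665 slope x,y [ 0.     -0.0008] z0 mm 12.26
shoulder 2080 slope x,y [-0.0097  0.024 ] z0 mm 82.73
bench 6029 slope x,y [ 0.001  -0.0002] z0 mm 0.19
captop 2319 slope x,y [0.0006 0.0058] z0 mm 139.23
```

```bash
python3 -c "
from plant import r
print(r.close_job())"
```

```text
the job is handed in; nothing more can be done
None
```

I swung the clamp over onto the bottle, screwed the blue cap down to its stop, backed it off a quarter turn and handed the job in with the cap still gripped. It took about 15 s of the 48 s allowed.

- **Clamp:** I tipped it past upright with closed fingers and it dropped shut. Just after the drop it read about 0.04 rad open, because it was still settling. Later readings were level, with the arm top at 98.8 mm and the handle top at 102.9 mm.
- **Cap:** at the stop the moment rose to 0.73 N·m and the white line lay at -12.5°. The jig's +x is at about -10.7°, and the bottle seems to have twisted 1–2° in the nest's play. The line finished at about 77–78°, so the cap is backed off about 90°, give or take 2°. In the last picture the two ways of measuring the line disagreed, giving 77.1° and 81.6°. I went with the first because it agreed with how far the tool had turned.
- **Bottle:** the shoulder's median height was 82.0 mm, so it is home. The plane fit on the shoulder showed a slope of about 0.02 in the last two views. I put that down to the fingers and neck hiding part of it, since the cap top and clamp read level.
- **Other items:** contact forces stayed under about 4 N. I did not touch anything else and took no final picture to confirm the other items.

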